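# Reset the case counter under its push-latch flap

### The arm

A 6-joint arm with a two-finger parallel gripper is mounted at the origin on the work surface. World frame = base frame: x ahead of the robot, y to its left, z up, the work surface at z = 0. Lengths are in m, angles in rad, forces in N, time in s.
With the tool pointing down it reaches from about 0.375 to 0.825 m from the base axis. Payload 5.5 kg.
Tool frame: the origin (TCP) lies at the very end of the fingers, on their centre line; the grasp point (between the pads) lies arm.grip_depth behind it (arm.grip_depth is the distance from the TCP to the grasp point, in m); y points along the fingers, x is the direction in which the jaws open and shut, and the axes are right-handed (so a half turn about y gives the same grasp; the last joint's range is limited). The gripper opens to 85 mm and grips with 20 to 120 N. Pads are 22 mm wide; open, the fingers measure 114 mm over their backs; the gripper's body (76 mm by 85 mm) begins 54 mm behind the grasp point. The pads swing forward as they close: fully open they stand 13 mm farther back than shut.
Start: joints at [-1.153, 0.314, -0.047, 1.21, 0, 1.571], TCP at [0.243, -0.548, 0.231] pointing down, gripper open.
Joint ranges: [-2.67, 2.67], [-0.69, 1.73], [-1.03, 1.25], [-2.08, 2.16], [-1.42, 1.45], [-3.14, 3.14]. Speed limits (rad/s): [2.39, 2.39, 3.01, 3.14, 3.14, 3.14].

### API

Orientations are given as a rotation vector (axis times angle).
In Python, from bench import sensors, grab_frame, get_calibration, arm, boxes_of, masks_of, pinpoint gives the robot as it stands. The module is installed in compiled form; this text tells all that it offers.
- The arm moves only by the shell command python3 -m inch 'ROWS' [OPENING] [FORCE]. ROWS is JSON, a list of rows, each a list of 6 numbers: the shift along the tool's x, y, z in units of 25 mm (1.0 is 25 mm), then the turn, a rotation vector about the tool's x, y, z in units of 8 degrees (1.0 is 8 degrees). A call has 1 to 12 rows; each row shifts and turns the pose as measured when the row begins, along the tool's axes as they then stand; what a row does not reach is not made up. A row lasts 1/10 s, in which the tool goes at most 50 mm and 8.59 degrees, less where a joint would pass 70% of its speed; a pose out of reach is approached as far as the arm can. A call is refused whole if a number of a shift passes 1 or a number of a turn 1, either way. A call with a gripper value outside its range is refused whole. OPENING is the opening, from 0 (shut) to 1 (fully open), set as the call begins (- or left out, the last holds). The fingers move at their own pace and stop on an object; FORCE is the grip in N (left out, the last holds). Time passes only in rows, so rows that do not move let the fingers close. It gives the time, the measured TCP pose, the force and the opening at its end, in the units of the state.
- sensors.state(): the state, without advancing time (a new reading comes with each control period).
- grab_frame(name): name is "scene" or "top"; returns the picture (420x560x3 uint8, red, green, blue); there is no depth.
- get_calibration(name): a dict with "fx", "fy", "cx", "cy" (pixels), "D" ([k1, k2, p1, p2, k3] as OpenCV has them; the pictures are not rectified), "R" (3x3) and "t" (3): a world point X has camera coordinates R X + t. Camera axes: x right, y down, z forward; pixel columns grow to the right and rows downward; lengths in m; the calibration is good to about 2 mm. A picture is of the moment at which its call begins. get_calibration takes no time and is no camera call.
- arm.hand_in(): hands the job in, once; it reports no verdict.
Trained networks look in the newest picture that a camera, given by its name, has taken for a name from the list of things; names that differ only in an ending like _2 or _b are one class to them, and where a whole thing is asked for, a point or a joint stands for the part that bears it (a point fixed in the world has none). Each returns a list of dicts, best first, with "score" (0 to 1); they miss things now and then, are a little off and sometimes report something else, mostly with a low value. They report only what shows in the picture. A call takes as long as a camera call.
- boxes_of(name, camera): "xy" ([column, row] in pixels, amid what is visible of it).
- masks_of(name, camera): "region" (420x560 bool, what is visible of it) and "xy" ([column, row] in pixels, amid what is visible of it).
- pinpoint(name, camera): "xy" ([column, row] in pixels: a listed point, or the origin of a listed thing).
The state is a dict: "time": time; "joint_positions": joint angles; "joint_vel": joint speeds; "tau": joint torques, N m; "ee_pos": TCP position; "orientation": TCP orientation; "wrist_force": force on the tool from outside, world axes, zero at the start; "wrist_torque": the same for the moment, N m; "gripper_width": opening from 0.0 (shut) to 1.0 (fully open).
Only numpy, scipy, OpenCV 4.12 (cv2) and the standard library are available. Lean on these libraries where they do the work, as an engineer would, in place of code of your own. Each camera call takes 0.05 s, during which the arm holds its last target. There are 200 camera calls.

### The job

Reset the case counter on the packing bench: press the front of its flush metal flap so that it pops open, press the round button underneath all the way in and let it come back, then swing the flap down again and press it until it stays latched shut. Use only the fingertips or the outside of the fingers, never grip or force the flap, and leave the two cans and the tape roll standing where they are.

Things in the scene. Friction and masses are not known exactly. Their poses are not given: they have to be found in the camera images.
- counter: Grey case-counter box, screwed down: 150 (x) by 190 (y) by 62 mm high. Origin at the centre of its underside; x points from its front (dark display strip, towards the robot) to its back (hinge side), z up. Open on top inside a 14 mm rim (well 122 x 162 mm, floor 14 mm up), covered by the flap. A small wire latch cam stands in the well's front corner at x -52, y +56 mm.
- flap (a joint): Flap angle (rad): 0 = latched, flush with the rim; 1.45 = fully open, nearly upright; -0.05 = pressed in to its stop. A spring always pushes it open (1.5 N at the press point when shut, 1 N when open, at most 5 N on the way in). Push-push latch: from latched, press to the stop and let go: it springs fully open within 1 s. From open, push it down past flush to the stop and let go: it latches at 0. A press short of -0.035 may do nothing.
- flap_press (a point): Point on the outer (upper) face of the flap, mid-width, 15 mm in from its free front edge, by three dark ribs; moves with the flap. The flap is an aluminium plate 118 mm from hinge to free edge, 158 mm wide, 6 mm thick; the point is 103 mm from the hinge axis; full press-in is 5 mm here. A thin striker hangs 22 mm under the flap near its free edge, 55 mm to the +y side.
- flap_hinge (a point): Point on the hinge axis, midway across, in the mid-plane of the flap plate; the axis runs along the counter's y, 60 mm behind the counter's centre and 59 mm above the bench. The shut flap reaches from here towards the counter's -x.
- reset_button_top (a point): Centre of the top of the round steel reset button (32 mm across, upright axis), at x -18, y -25, z 38 mm in the counter's frame when not pressed, i.e. 24 mm below the rim and 78 mm in front of the hinge; hidden while the flap is shut.
- reset_button (a joint): Travel of the button (m): 0 = up, 0.006 = fully pressed. It springs back; 2 N starts it and 6 N takes it fully down.
- can_left_mid (a point): Centre (59 mm up) of a full drink can, 66 mm across and 118 mm high, standing on the counter's +y side. Leave alone.
- can_right_mid (a point): Centre (59 mm up) of a like can on the counter's -y side. Leave alone.
- tape_roll_mid (a point): Centre (24 mm up) of a cardboard-brown tape roll lying flat, 100 mm across and 48 mm high, on the counter's +y side towards the back. Leave alone.

How it is judged:
On the way, in this order (a step that is already met when the one before it is completed fails the run):
1. the shut flap is pressed in (value of joint flap below -0.02 rad), for 0.02 s.
2. the flap has sprung open (value of joint flap above 1.3 rad), for 0.2 s.
3. the button is pressed in, with the flap open (value of joint reset_button above 0.0048 m and value of joint flap above 0.8 rad), for 0.05 s.
4. the flap is pressed down past flush (value of joint flap below -0.015 rad), for 0.02 s.
At the end, for the whole second after the job is handed in: The flap rests latched shut (between -0.015 and 0.02 rad), the button is up again (under 1.5 mm), and the cans and tape roll stand upright within 30 mm of where they were (value of joint flap between -0.015 and 0.02 rad and value of joint reset_button below 0.0015 m and distance of each of can_left_mid, can_right_mid, tape_roll_mid from where it was at the start of the episode below 0.03 m and angle between each of can_left_mid, can_right_mid, tape_roll_mid's own z axis and vertical below 0.2 rad); the robot touches nothing.
It fails at once if a can or the tape roll is lifted, pushed away or knocked over (distance of any of can_left_mid, can_right_mid, tape_roll_mid from where it was at the start of the episode above 0.04 m or angle between any of can_left_mid, can_right_mid, tape_roll_mid's own z axis and vertical above 0.4 rad).
It fails at once if a can or the tape roll is lifted off the bench (height (world z) of any of can_left_mid, can_right_mid above 0.079 m or height (world z) of tape_roll_mid above 0.044 m).
It fails at once if the flap is gripped or forced (more than 60 N) (contact force between any of the arm, the fingers and flap above 60 N).
It also fails if it takes over 51 s, if anything falls off the work surface, if the arm or the gripper's body presses on something with over 40 N, if the wrist force passes 120 N, or if a joint passes its speed limit or range.

## Working session

There is one attempt and no reset: what is moved stays moved. The work goes in short steps, Python scripts to look and compute and a shell command to move; the robot and the scene stay as the last step left them, time stands still between calls to the robot, and variables do not carry over. Pictures are saved under pics/ and viewed, about 8 in all and at most 12, crops included, and the job is handed in when it is done.

```bash
mkdir -p pics; cat > h.py <<'E'
import numpy as np, cv2
from bench import *
from scipy.spatial.transform import Rotation as Ro
def ray(c,uv):
    k=get_calibration(c);K=np.array([[k['fx'],0,k['cx']],[0,k['fy'],k['cy']],[0,0,1]])
    n=cv2.undistortPoints(np.array([[uv]],float),K,np.array(k['D'],float)).ravel()
    R=np.array(k['R']);t=np.array(k['t']).ravel()
    return -R.T@t,R.T@np.array([n[0],n[1],1])
def atz(c,uv,z):
    o,d=ray(c,uv);return o+d*(z-o[2])/d[2]
def tri(a,b):
    A=[];B=[]
    for c,uv in (('scene',a),('top',b)):
        o,d=ray(c,uv);d=d/np.linalg.norm(d);P=np.eye(3)-np.outer(d,d);A.append(P);B.append(P@o)
    return np.linalg.lstsq(np.vstack(A),np.hstack(B),rcond=None)[0]
def proj(c,X):
    k=get_calibration(c);K=np.array([[k['fx'],0,k['cx']],[0,k['fy'],k['cy']],[0,0,1]])
    return cv2.projectPoints(np.array([X],float),cv2.Rodrigues(np.array(k['R']))[0],np.array(k['t'],float),K,np.array(k['D'],float))[0].ravel()
E
python3 - <<'E'
from h import *
Z={'counter':0,'flap_press':.062,'flap_hinge':.059,'can_left_mid':.059,'can_right_mid':.059,'tape_roll_mid':.024}
ims={c:grab_frame(c) for c in('scene','top')}
cv2.imwrite('pics/a.png',cv2.cvtColor(np.vstack([np.hstack([ims['scene'],ims['top']])]),cv2.COLOR_RGB2BGR)[:, :])
im=cv2.imread('pics/a.png');cv2.imwrite('pics/a.png',cv2.resize(im,(800,300)))
cv2.imwrite('pics/t.png',cv2.cvtColor(ims['top'],cv2.COLOR_RGB2BGR))
cv2.imwrite('pics/s.png',cv2.cvtColor(ims['scene'],cv2.COLOR_RGB2BGR))
for n,z in Z.items():
    for c in ims:
        for r in pinpoint(n,c)[:2]: print(n,c,round(r['score'],2),np.round(r['xy'],1),atz(c,r['xy'],z).round(4))
s=sensors.state();print(s['time'],s['ee_pos'],Ro.from_rotvec(s['orientation']).as_matrix().round(3).tolist(),s['gripper_width'],arm.grip_depth)
E
```

```text
counter scene 0.58 [222.5 212.6] [ 0.5286 -0.1435  0.    ]
counter scene 0.37 [288.3 218.3] [0.4842 0.0487 0.    ]
counter top 0.77 [365.9 218.3] [ 0.5323 -0.145   0.    ]
flap_press scene 0.73 [229.1 193.5] [ 0.5054 -0.1274  0.062 ]
flap_press top 0.75 [369.  230.9] [ 0.4898 -0.1386  0.062 ]
flap_hinge scene 0.89 [211.  216.3] [ 0.6061 -0.1378  0.059 ]
flap_hinge top 0.76 [370.3 190.3] [ 0.5925 -0.1477  0.059 ]
can_left_mid scene 0.77 [291.1 216.2] [0.5295 0.0718 0.059 ]
can_left_mid top 0.62 [282.2 211. ] [0.5411 0.0725 0.059 ]
can_right_mid scene 0.79 [157.6 174.5] [ 0.4979 -0.3705  0.059 ]
can_right_mid top 0.68 [460.  228.7] [ 0.4945 -0.3612  0.059 ]
tape_roll_mid scene 0.82 [276.2 267. ] [0.6877 0.0854 0.024 ]
tape_roll_mid top 0.84 [279.9 159.2] [0.6868 0.0778 0.024 ]
0.7 [ 0.24345248 -0.54840691  0.23131802] [[0.406, 0.0, 0.914], [-0.914, -0.0, 0.406], [0.0, -1.0, 0.0]] 0.9977903982460248 0.0187
```

View pics/t.png

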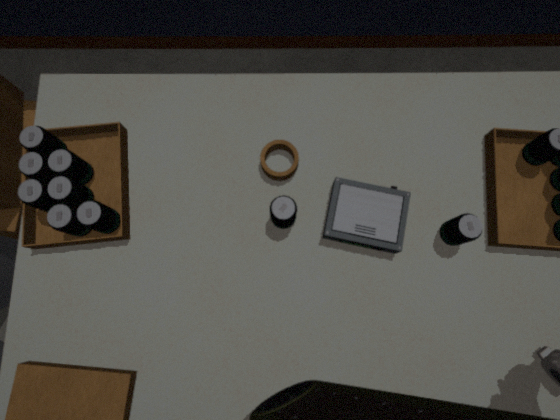

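View pics/s.png

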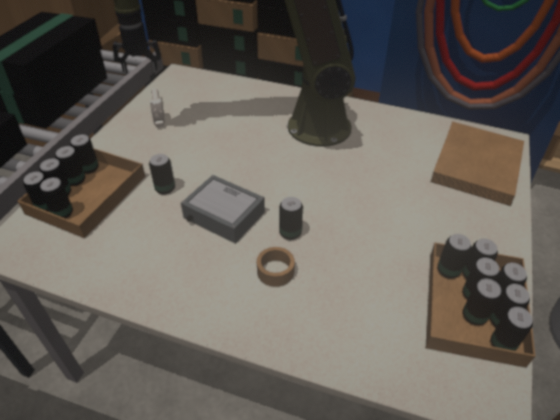

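The top view shows the counter with its corners at about (335,178), (410,187), (402,250) and (324,238), the cans at (283,210) and (461,229), and the tape roll at (280,159). The counter is yawed about -8°. I'll refine its pose by fitting the silhouette.

```bash
cat > fit.py <<'E'
from h import *
from scipy.optimize import minimize
ms={};fl={}
for c in('scene','top'):
    grab_frame(c); m=masks_of('counter',c); f=masks_of('flap',c)
    ms[c]=m[0]['region'] if m else None; fl[c]=f[0]['region'] if f else None
    print(c,m and (m[0]['score'],m[0]['xy'],m[0]['region'].sum()),f and (f[0]['score'],f[0]['xy'],f[0]['region'].sum()))
box=np.array([[sx*.075,sy*.095,z] for sx in(-1,1) for sy in(-1,1) for z in(0,.062)])
flb=np.array([[x,y,.062] for x in(-.058,.060) for y in(-.079,.079)])
S=4
def sil(c,P,pts):
    X=Ro.from_euler('z',P[2]).apply(pts)+[P[0],P[1],0]
    uv=np.array([proj(c,x) for x in X])
    im=np.zeros((420*S,560*S),np.uint8);cv2.fillConvexPoly(im,cv2.convexHull(((uv+.5)*S).astype(np.int32)),255)
    return cv2.resize(im,(560,420),interpolation=cv2.INTER_AREA)/255.
def cost(P,use):
    P=[P[0]/100,P[1]/100,P[2]/10]
    return sum(np.abs(sil(c,P,p)-m[c]).sum()/m[c].sum() for c,m,p in use)
if __name__=='__main__':
    for nm,use in (('top',[('top',ms,box),('top',fl,flb)]),('scene',[('scene',ms,box),('scene',fl,flb)]),('all',[(c,m,p) for c in ms for m,p in((ms,box),(fl,flb))])):
        best=min((minimize(cost,[53,-14,a],args=(use,),method='Nelder-Mead',options=dict(initial_simplex=np.array([[53,-14,a],[54,-14,a],[53,-13,a],[53,-14,a+.5]]))) for a in(-1.4,)),key=lambda r:r.fun)
        P=best.x/[100,100,10];print(nm,P.round(4),best.fun)
E
python3 fit.py; python3 - <<'E'
import cv2
for c,r in(('pics/t.png',(160,140,310,330)),):
    im=cv2.imread(c)[160:270,300:430];im=cv2.resize(im,None,fx=6,fy=5,interpolation=cv2.INTER_CUBIC);cv2.imwrite('pics/tc.png',cv2.convertScaleAbs(im,alpha=1.5))
E
```

```text
scene (0.7, [221.8, 205.7], np.int64(3709)) (0.6, [223.6, 198.2], np.int64(1553))
top (0.87, [366.9, 215.3], np.int64(5097)) (0.72, [369.0, 212.7], np.int64(3010))
top [ 0.534  -0.1382 -0.2181] 0.05646864048328175
scene [ 0.5375 -0.1342 -0.2085] 0.057473844295388925Traceback (most recent call last):
  File "fit.py", line 21, in <module>
    best=min((minimize(cost,[53,-14,a],args=(use,),method='Nelder-Mead',options=dict(initial_simplex=np.array([[53,-14,a],[54,-14,a],[53,-13,a],[53,-14,a+.5]]))) for a in(-1.4,)),key=lambda r:r.fun)
  File "fit.py", line 21, in <genexpr>
    best=min((minimize(cost,[53,-14,a],args=(use,),method='Nelder-Mead',options=dict(initial_simplex=np.array([[53,-14,a],[54,-14,a],[53,-13,a],[53,-14,a+.5]]))) for a in(-1.4,)),key=lambda r:r.fun)
              ~~~~~~~~^^^^^^^^^^^^^^^^^^^^^^^^^^^^^^^^^^^^^^^^^^^^^^^^^^^^^^^^^^^^^^^^^^^^^^^^^^^^^^^^^^^^^^^^^^^^^^^^^^^^^^^^^^^^^^^^^^^^^^^^^^^^^^^^^^^^^^^^^^^
    res = _minimize_neldermead(fun, x0, args, callback, bounds=bounds,
                               **options)
    fxc = func(xc)
    fx = function(np.copy(x), *(wrapper_args + args))
  File "fit.py", line 18, in cost
    return sum(np.abs(sil(c,P,p)-m[c]).sum()/m[c].sum() for c,m,p in use)
  File "fit.py", line 18, in <genexpr>
    return sum(np.abs(sil(c,P,p)-m[c]).sum()/m[c].sum() for c,m,p in use)
                      ~~~^^^^^^^
  File "fit.py", line 13, in sil
    uv=np.array([proj(c,x) for x in X])
                 ~~~~^^^^^
  File "h.py", line 17, in proj
    k=get_calibration(c);K=np.array([[k['fx'],0,k['cx']],[0,k['fy'],k['cy']],[0,0,1]])
ValueError: time passes only in moves, steps and waits
```

```bash
cat > w.py <<'E'
import sys
from h import *
C=np.array([.536,-.136,0]);RC=Ro.from_euler('z',-.213)
s=sensors.state();R=Ro.from_rotvec(s['orientation']);p=np.array(s['ee_pos'])
q=RC.inv().apply(p-C)
print('t',round(s['time'],2),'counter-frame tcp mm',(q*1000).round(1),'F(counter)',RC.inv().apply(s['wrist_force']).round(1),'grip',round(s['gripper_width'],3))
print('turn units to aligned', (( R.inv()*RC*Ro.from_matrix([[0,0,1],[-1,0,0],[0,-1,0]])).as_rotvec()*180/np.pi/8).round(2))
if len(sys.argv)>3:
    g=C+RC.apply(np.array([float(a) for a in sys.argv[1:4]])/1000)
    print('shift units',(R.inv().apply(g-p)/.025).round(2))
E
python3 -m inch '[[0,0,0,0,0.9,0],[0,0,0,0,0.9,0],[0,0,0,0,0.9,0],[0,0,0,0,0.9,0],[0,0,0,0,0.9,0],[0,0,0,0,0,0]]' 0; python3 w.py -48 0 140
```

```text
time: 1.6
ee_pos: [0.2435, -0.5484, 0.2313]
orientation: [-1.089, 1.38, -1.38]
wrist_force: [-0.8, -0.1, 0.1]
gripper_width: 0.002
t 1.6 counter-frame tcp mm [-198.8 -464.9  231.3] F(counter) [-0.7 -0.3  0.1] grip 0.002
turn units to aligned [-0.   -0.16  0.  ]
shift units [-18.72   3.65   5.62]
```

```bash
python3 -m inch '[[-1,0,0.3,0,0,0],[-1,0,0.3,0,0,0],[-1,0,0.3,0,0,0],[-1,0,0.3,0,0,0],[-1,0,0.3,0,0,0],[-1,0,0.3,0,0,0],[-1,0,0.3,0,0,0],[-1,0,0.3,0,0,0],[-1,0,0.3,0,0,0],[-1,0,0.3,0,0,0]]'; python3 -m inch '[[-1,0,0.3,0,-0.1,0],[-1,0,0.3,0,0,0],[-1,0,0.3,0,0,0],[-1,0,0.3,0,0,0],[-1,0,0.3,0,0,0],[-1,0,0.3,0,0,0],[-1,0,0.3,0,0,0],[-1,0,0.3,0,0,0],[0,1,0,0,0,0],[0,1,0,0,0,0],[0,0,0,0,0,0]]'; python3 w.py -48 0 75
```

```text
time: 2.6
ee_pos: [0.3745, -0.3158, 0.2311]
orientation: [-1.105, 1.357, -1.362]
wrist_force: [0.8, -0.4, -0.0]
gripper_width: 0.003
time: 3.7
ee_pos: [0.4763, -0.1188, 0.1823]
orientation: [-1.131, 1.309, -1.324]
wrist_force: [-0.5, -0.1, 0.6]
gripper_width: 0.002
t 3.7 counter-frame tcp mm [-62.    4.2 182.3] F(counter) [-0.4 -0.2  0.6] grip 0.002
turn units to aligned [-0.06  0.46  0.02]
shift units [0.19 4.3  0.51]
```

```bash
python3 -m inch '[[0.2,1,0.3,0,0.4,0],[0,1,0.2,0,0,0],[0,1,0,0,0,0],[0,0.8,0,0,0,0],[0,0.3,0,0,0,0],[0,0,0,0,0,0]]'; python3 w.py -48 0 64; python3 - <<'E'
from h import *
a=grab_frame('scene')[150:260,160:290];b=grab_frame('top')[160:270,300:430]
im=np.hstack([a,b]);im=cv2.resize(im,None,fx=3,fy=3,interpolation=cv2.INTER_CUBIC)
cv2.imwrite('pics/p1.png',cv2.convertScaleAbs(cv2.cvtColor(im,cv2.COLOR_RGB2BGR),alpha=1.8))
E
```

```text
time: 4.3
ee_pos: [0.4931, -0.1285, 0.0834]
orientation: [-1.102, 1.338, -1.363]
wrist_force: [-0.6, -0.3, -0.3]
gripper_width: -0.001
t 4.3 counter-frame tcp mm [-43.5  -1.8  83.4] F(counter) [-0.5 -0.4 -0.3] grip -0.001
turn units to aligned [-0.12  0.12  0.02]
shift units [-0.08  0.77 -0.19]
```

View pics/p1.png

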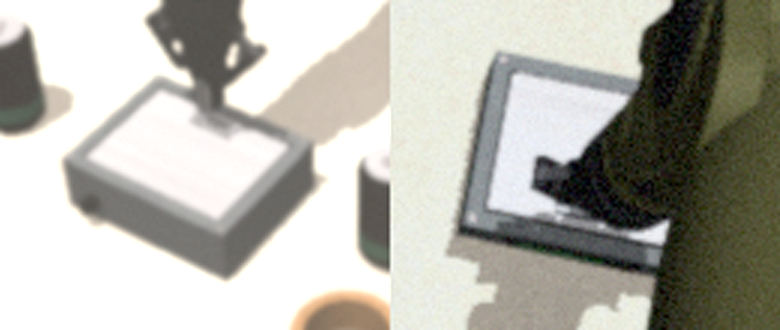

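The scene crop at (210,115) shows the tip right over the ribs near the flap's front edge, so the pose holds. Pressing now.

```bash
python3 -m inch '[[0,0.4,-0.1,-0.1,0.1,0],[0,0.4,-0.1,0,0,0],[0,0,0,0,0,0]]'; python3 w.py -46 0 57;python3 -m inch '[[0,0.25,0,0,0,0],[0,0.1,0,0,0,0]]'; python3 w.py -46 0 57
```

```text
time: 4.7
ee_pos: [0.4911, -0.1283, 0.0658]
orientation: [-1.099, 1.355, -1.369]
wrist_force: [-0.6, -0.1, -0.5]
gripper_width: 0.003
t 4.7 counter-frame tcp mm [-45.5  -2.   65.8] F(counter) [-0.5 -0.2 -0.5] grip 0.003
turn units to aligned [-0.06  0.02  0.02]
shift units [-0.08  0.35 -0.02]
time: 4.9
ee_pos: [0.4919, -0.1285, 0.0571]
orientation: [-1.098, 1.354, -1.37]
wrist_force: [-1.1, 0.6, 1.8]
gripper_width: 0.0
t 4.9 counter-frame tcp mm [-44.7  -2.   57.1] F(counter) [-1.2  0.3  1.8] grip 0.0
turn units to aligned [-0.07  0.02  0.02]
shift units [-0.08  0.   -0.05]
```

```bash
python3 -m inch '[[0,0.12,0,0,0,0],[0,0.1,0,0,0,0]]'; python3 -m inch '[[0,0.1,0,0,0,0],[0,0,0,0,0,0]]'
```

```text
time: 5.1
ee_pos: [0.492, -0.1286, 0.0565]
orientation: [-1.098, 1.353, -1.371]
wrist_force: [-12.7, 3.3, 35.5]
gripper_width: 0.003
time: 5.3
ee_pos: [0.4919, -0.1286, 0.0578]
orientation: [-1.097, 1.351, -1.371]
wrist_force: [-1.1, 0.5, 1.0]
gripper_width: 0.002
```

```bash
python3 -m inch '[[0,-0.5,-0.3,0,0,0],[0,-1,-1,0,0,0],[0,-1,-1,0,0,0],[0,-1,-1,0,0,0],[0,-1,-1,0,0,0],[0,0,0,0,0,0],[0,0,0,0,0,0],[0,0,0,0,0,0],[0,0,0,0,0,0],[0,0,0,0,0,0]]'; python3 w.py -18 -25 100;python3 - <<'E'
from h import *
a=grab_frame('scene')[130:260,140:290];b=grab_frame('top')[140:270,290:440]
im=np.hstack([a,b]);im=cv2.resize(im,None,fx=2.6,fy=2.6,interpolation=cv2.INTER_CUBIC)
cv2.imwrite('pics/p2.png',cv2.convertScaleAbs(cv2.cvtColor(im,cv2.COLOR_RGB2BGR),alpha=1.5))
for c in('scene','top'):
    r=pinpoint('reset_button_top',c)
    if r: print(c,r[0]['score'],r[0]['xy'],((atz(c,r[0]['xy'],.038)-[.536,-.136,0])@Ro.from_euler('z',-.213).as_matrix()*1000).round(1))
E
```

```text
time: 6.3
ee_pos: [0.3797, -0.104, 0.1736]
orientation: [-1.098, 1.352, -1.37]
wrist_force: [-0.3, -0.3, 0.3]
gripper_width: -0.002
t 6.3 counter-frame tcp mm [-159.5   -1.8  173.6] F(counter) [-0.2 -0.4  0.3] grip -0.002
turn units to aligned [-0.08  0.02  0.02]
shift units [0.94 3.01 5.63]
top 0.54 [372.2, 224.3] [-21.9 -21.5  38. ]
```

View pics/p2.png

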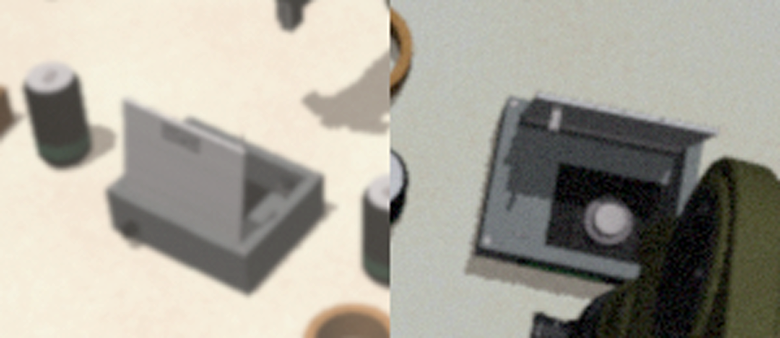

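The flap is upright, and the button shows at crop (610,218), agreeing with the model to about 4 mm. I'll press it next.

```bash
python3 -m inch '[[0.2,0.4,1,0,0,0],[0.2,0.5,1,0,0,0],[0.2,0.5,1,0,0,0],[0.2,0.5,1,0,0,0],[0.1,0.5,0.9,0,0,0],[0,0.3,0.4,0,0,0],[0,0,0,0,0,0]]'; python3 w.py -20 -24 45
```

```text
time: 7.2
ee_pos: [0.5098, -0.1556, 0.1038]
orientation: [-1.099, 1.353, -1.369]
wrist_force: [-0.1, 0.1, 0.3]
gripper_width: 0.004
t 7.2 counter-frame tcp mm [-21.5 -24.7 103.8] F(counter) [-0.1  0.1  0.3] grip 0.004
turn units to aligned [-0.07  0.03  0.02]
shift units [-0.04  2.35  0.04]
```

```bash
python3 -m inch '[[0,0.9,0,0,0,0],[0,0.9,0,0,0,0],[0,0.4,0,0,0,0],[0,0,0,0,0,0]]'; python3 w.py -20 -24 32
```

```text
time: 7.6
ee_pos: [0.5081, -0.1548, 0.0489]
orientation: [-1.099, 1.353, -1.368]
wrist_force: [0.1, -0.3, -0.1]
gripper_width: 0.002
t 7.6 counter-frame tcp mm [-23.3 -24.3  48.9] F(counter) [ 0.2 -0.3 -0.1] grip 0.002
turn units to aligned [-0.06  0.03  0.02]
shift units [-0.01  0.68  0.12]
```

```bash
python3 -m inch '[[0,0.4,0.1,0,0,0],[0,0.2,0,0,0,0],[0,0.1,0,0,0,0]]'; python3 -m inch '[[0,0.15,0,0,0,0],[0,0.1,0,0,0,0]]'; python3 w.py
```

```text
time: 7.9
ee_pos: [0.5114, -0.1555, 0.0333]
orientation: [-1.098, 1.351, -1.37]
wrist_force: [-1.9, 1.1, 4.5]
gripper_width: -0.003
time: 8.1
ee_pos: [0.5116, -0.1556, 0.0316]
orientation: [-1.098, 1.35, -1.37]
wrist_force: [-12.2, 3.8, 34.7]
gripper_width: -0.002
t 8.1 counter-frame tcp mm [-19.7 -24.3  31.6] F(counter) [-12.8   1.2  34.7] grip -0.002
turn units to aligned [-0.09  0.03  0.02]
```

```bash
python3 -m inch '[[0,-0.5,0,0,0,0],[0,-1,0,0,0,0],[0,-1,0,0,0,0],[0,-1,0,0,0,0],[0,-1,0,0,0,0],[0,-1,0,0,0,0],[0,-1,0,0,0,0],[0,-1,0,0,0,0],[0,-1,0,0,0,0],[0,-0.7,0,0,0,0],[0,0,0,0,0,0]]'; python3 w.py 115 0 230
```

```text
time: 9.2
ee_pos: [0.5111, -0.1549, 0.2761]
orientation: [-1.09, 1.34, -1.377]
wrist_force: [0.2, -0.1, -0.0]
gripper_width: 0.003
t 9.2 counter-frame tcp mm [-20.3 -23.8 276.1] F(counter) [ 0.2 -0.  -0. ] grip 0.003
turn units to aligned [-0.17  0.03  0.03]
shift units [-0.94  1.97  5.37]
```

```bash
python3 -m inch '[[-0.2,0,1,-0.1,0,0],[-0.2,0,1,0,0,0],[-0.2,0,1,0,0,0],[-0.2,0,1,0,0,0],[-0.1,0,1,0,0,0],[0,0,0.4,0,0,0],[0,0,0,0,0,0]]'; python3 w.py 115 0 150
```

```text
time: 9.9
ee_pos: [0.6513, -0.1609, 0.2705]
orientation: [-1.102, 1.356, -1.368]
wrist_force: [-0.6, 0.8, -0.1]
gripper_width: 0.004
t 9.9 counter-frame tcp mm [1.180e+02 1.000e-01 2.705e+02] F(counter) [-0.8  0.6 -0.1] grip 0.004
turn units to aligned [-0.04  0.03  0.03]
shift units [-0.02  4.82 -0.15]
```

```bash
python3 -m inch '[[0,1,0,0,0,0],[0,1,0,0,0,0],[0,1,0,0,0,0],[0,1,0,0,0,0],[0,0.7,0,0,0,0],[0,0,0,0,0,0]]'; python3 w.py 60 0 155; python3 - <<'E'
from h import *
a=grab_frame('scene')[130:260,140:290]
im=cv2.resize(a,None,fx=4,fy=4,interpolation=cv2.INTER_CUBIC)
cv2.imwrite('pics/p3.png',cv2.convertScaleAbs(cv2.cvtColor(im,cv2.COLOR_RGB2BGR),alpha=1.5))
E
```

```text
time: 10.5
ee_pos: [0.647, -0.1608, 0.1447]
orientation: [-1.105, 1.36, -1.366]
wrist_force: [-0.6, -0.5, 0.7]
gripper_width: 0.006
t 10.5 counter-frame tcp mm [113.7  -0.8 144.7] F(counter) [-0.5 -0.6  0.7] grip 0.006
turn units to aligned [-0.01  0.02  0.03]
shift units [-0.04 -0.41 -2.15]
```

View pics/p3.png

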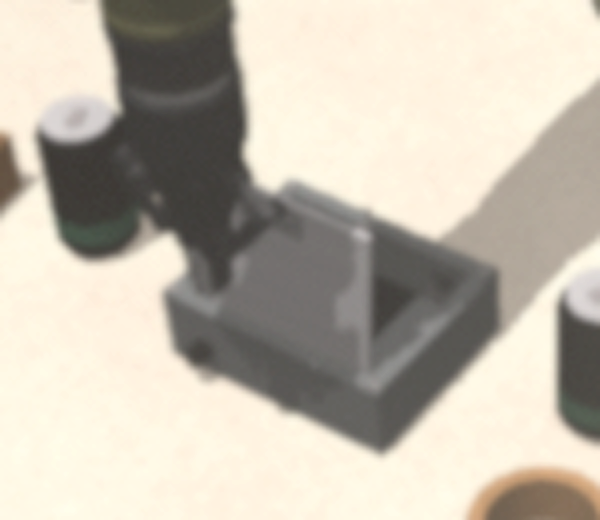

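The fingertip, at about (215,290) in the crop, is clear behind the flap's outer face. Next I'll approach and push the flap round its arc.

```bash
python3 -m inch '[[0,-0.2,-0.6,0,0,0],[0,-0.2,-0.7,0,0,0],[0,0,-0.5,0,0,0],[0,0,0,0,0,0]]'; python3 w.py 38 0 151
```

```text
time: 10.95
ee_pos: [0.603, -0.1517, 0.1603]
orientation: [-1.101, 1.355, -1.369]
wrist_force: [0.3, 0.3, 0.5]
gripper_width: -0.002
t 10.95 counter-frame tcp mm [ 68.8  -1.2 160.3] F(counter) [0.2 0.4 0.5] grip -0.002
turn units to aligned [-0.05  0.02  0.03]
shift units [-0.05  0.36 -1.24]
```

```bash
python3 -m inch '[[0,0.1,-0.5,0,0,0],[0,0.15,-0.5,0,0,0],[0,0.2,-0.4,0,0,0],[0,0,0,0,0,0]]'; python3 w.py 12 0 138
```

```text
time: 11.35
ee_pos: [0.5741, -0.1457, 0.1547]
orientation: [-1.092, 1.344, -1.377]
wrist_force: [0.3, 0.8, 0.7]
gripper_width: 0.003
t 11.35 counter-frame tcp mm [ 39.3  -1.4 154.7] F(counter) [0.1 0.8 0.7] grip 0.003
turn units to aligned [-0.15  0.02  0.03]
shift units [-0.06  0.64 -1.1 ]
```

```bash
python3 -m inch '[[0,0.25,-0.5,0,0,0],[0,0.35,-0.45,0,0,0],[0,0.2,-0.2,0,0,0],[0,0,0,0,0,0]]'; python3 w.py 12 0 138; python3 - <<'E'
from h import *
a=grab_frame('scene')[130:260,140:290]
im=cv2.resize(a,None,fx=4,fy=4,interpolation=cv2.INTER_CUBIC)
cv2.imwrite('pics/p4.png',cv2.convertScaleAbs(cv2.cvtColor(im,cv2.COLOR_RGB2BGR),alpha=1.5))
E
```

```text
time: 11.75
ee_pos: [0.5532, -0.1415, 0.1387]
orientation: [-1.084, 1.334, -1.384]
wrist_force: [1.5, -0.4, -0.4]
gripper_width: 0.004
t 11.75 counter-frame tcp mm [ 18.   -1.8 138.7] F(counter) [ 1.6 -0.1 -0.4] grip 0.004
turn units to aligned [-0.24  0.02  0.03]
shift units [-0.07  0.02 -0.24]
```

View pics/p4.png

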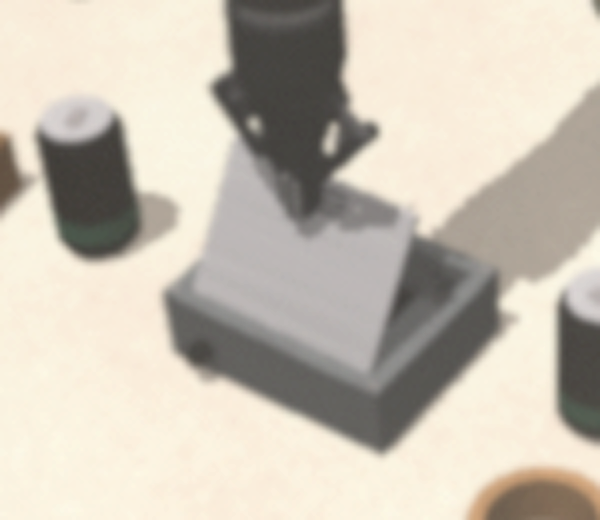

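The tip, at (305,225) in the crop, is on the flap's outer face with the flap partly closed. I'll continue along the arc.

```bash
python3 -m inch '[[0,0.35,-0.5,-0.2,0,0],[0,0.5,-0.5,0,0,0],[0,0.5,-0.4,0,0,0],[0,0,0,0,0,0]]'; python3 w.py -24 0 95
```

```text
time: 12.2
ee_pos: [0.5216, -0.1347, 0.105]
orientation: [-1.102, 1.356, -1.369]
wrist_force: [-0.3, -0.2, 0.7]
gripper_width: 0.003
t 12.2 counter-frame tcp mm [-14.4  -1.8 105. ] F(counter) [-0.3 -0.3  0.7] grip 0.003
turn units to aligned [-0.04  0.02  0.03]
shift units [-0.08  0.4  -0.39]
```

```bash
python3 -m inch '[[0,0.6,-0.4,0,0,0],[0,0.5,-0.3,0,0,0],[0,0.3,-0.2,0,0,0],[0,0,0,0,0,0]]'; python3 w.py -42 0 63
```

```text
time: 12.6
ee_pos: [0.5027, -0.131, 0.0707]
orientation: [-1.1, 1.354, -1.37]
wrist_force: [-1.1, 0.2, 2.3]
gripper_width: -0.002
t 12.6 counter-frame tcp mm [-33.6  -2.1  70.7] F(counter) [-1.1  0.   2.3] grip -0.002
turn units to aligned [-0.06  0.02  0.03]
shift units [-0.09  0.3  -0.34]
```

```bash
python3 -m inch '[[0,0.2,-0.3,-0.05,0,0],[0,0.15,-0.2,0,0,0],[0,0.15,0,0,0,0]]'; python3 w.py -42 0 57; python3 -m inch '[[0,0.15,0,0,0,0]]'
```

```text
time: 12.9
ee_pos: [0.4919, -0.1288, 0.0591]
orientation: [-1.104, 1.358, -1.368]
wrist_force: [0.7, 1.1, 2.5]
gripper_width: -0.001
t 12.9 counter-frame tcp mm [-44.6  -2.3  59.1] F(counter) [0.5 1.2 2.5] grip -0.001
turn units to aligned [-0.03  0.02  0.03]
shift units [-0.09  0.08  0.1 ]
time: 13.0
ee_pos: [0.4921, -0.1289, 0.0564]
orientation: [-1.103, 1.357, -1.368]
wrist_force: [-13.2, 4.2, 51.5]
gripper_width: 0.005
```

Stop reached. I'll lift off vertically.

```bash
python3 -m inch '[[0,-0.2,0,0,0,0],[0,-0.4,0,0,0,0],[0,-1,-0.5,0,0,0],[0,-1,-1,0,0,0],[0,-1,-1,0,0,0],[0,-1,-1,0,0,0],[0,-1,-1,0,0,0],[0,0,0,0,0,0],[0,0,0,0,0,0],[0,0,0,0,0,0],[0,0,0,0,0,0]]'; python3 w.py; python3 - <<'E'
from h import *
a=grab_frame('scene')[130:290,130:310];b=grab_frame('top')[130:290,260:480]
im=cv2.resize(np.hstack([a,b]),None,fx=2,fy=2,interpolation=cv2.INTER_CUBIC)
cv2.imwrite('pics/p5.png',cv2.convertScaleAbs(cv2.cvtColor(im,cv2.COLOR_RGB2BGR),alpha=1.5))
for n in('can_left_mid','can_right_mid','tape_roll_mid'):
    for c in('scene','top'):
        r=pinpoint(n,c)
        if r: print(n,c,np.round(r[0]['xy'],1))
E
```

```text
time: 14.1
ee_pos: [0.377, -0.1036, 0.2008]
orientation: [-1.106, 1.36, -1.366]
wrist_force: [-0.0, -0.1, 0.1]
gripper_width: 0.0
t 14.1 counter-frame tcp mm [-162.3   -2.   200.8] F(counter) [-0.  -0.1  0.1] grip 0.0
turn units to aligned [-0.    0.02  0.03]
can_left_mid scene [284.5 217.1]
can_left_mid top [282.8 210.9]
can_right_mid scene [160.7 176.3]
tape_roll_mid scene [276.5 266.6]
tape_roll_mid top [279.5 162.2]
```

View pics/p5.png

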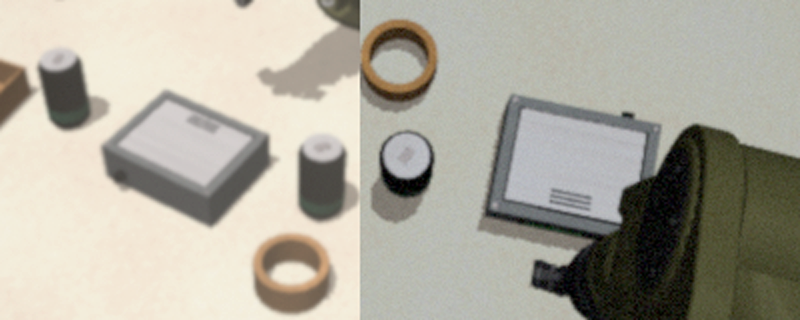

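The flap is flush and stayed shut, at scene crop (187,140), with the cans and tape standing where they were. Nothing is touching the robot, so I'm handing in.

```bash
python3 -c "
from bench import arm; print(arm.hand_in())"
```

```text
the job is handed in; nothing more can be done
None
```

The case counter is reset and I handed the job in at about 14.5 s of the 51 s limit; the hand-in reports no verdict.

- **Opening:** With the fingers shut, I pressed the front of the flap to its stop (about 36 N). It sprang fully open, which I saw in the pictures.
- **Button:** I pressed it to its bottom, with the tip at 31.6 mm against 32 mm expected and about 35 N, then let go. The return of the button was not seen directly, because the flap hides it once shut.
- **Closing:** I pushed the flap round from behind with the fingertip and pressed it to its stop. The highest reading was about 53 N at the wrist, fairly close to the 60 N limit. Readings came only at the end of each call, so a brief higher peak cannot be ruled out.
- **Last checks:** After I let go, the flap lay flush and stayed shut for about 1 s. The wrist force was near zero and the arm was clear of everything. Both cans and the tape roll were upright and looked unmoved.
- **Disagreements:** Most network points for the cans and tape matched the start to within about 4 px. The left can in the scene view differed by about 7 px, but its top-view point had not moved, so I put that down to detector error. The right can had no top-view detection at the end because the arm hid it; its scene-view point matched to within 4 px.

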